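# Undo the two-stage catch of the long knife case

### The job

On the longer of the two wooden knife cases, first slide the safety tab fully out, away from the latch, then lift the latch's free end until the latch stands at least 45 degrees up, and let go of it there. Leave the shorter case's catch as it is, and leave the little pots on the two lids standing where they are.

Things in the scene. Friction and masses are not known exactly. Their poses are not given: they have to be found in the camera images.
- long_case: The longer wooden case, 130 (x) x 290 (y) x 70 mm, fixed to the worktop. Origin at the centre of its underside; z up, x from its front (where the latch's free end is) to its back, y to the left as seen from its front; lid top at z = 70 mm. The lid itself stays shut. The catch, all of plain steel, lies on the lid: the latch along the middle (y = 0) and the safety tab on its +y side.
- long_case_tab_top (a point): Centre of the top of the long case's safety-tab grip, an upright ridge 26 (x) x 12 (y) mm, which stands 20 mm over its 32 x 24 mm carriage; this point lies 30 mm above the lid top and, when the tab is home, at x = -8, y = 56 mm of the case. The ridge can be pinched across its 12 mm or pushed. Axes as the case's. Low rails (9 mm high) guide the carriage.
- long_case_tab (a joint): Slide of the long case's safety tab (m): 0 home, its tongue over the latch's lug and the latch locked; grows to 0.026 (end stop) as it slides to the case's +y, away from the latch. From 0.012 on the latch is free. Starts at 0 to 0.004. Slides with about 5 N of friction and stays where it is left.
- long_case_fin_top (a point): Centre of the rounded top of the long case's latch fin, an upright thumb fin 12 mm thick (y), 26 mm long (x), to be pinched across its 12 mm; with the latch down the point lies at x = -50, y = 0 of the case, 38 mm above the lid top, 70 mm in front of the hinge axis and 31 mm above it. The lever under it is 12 mm wide too and its top lies 8.5 mm above the lid. The axes turn with the latch.
- long_case_latch_hinge (a point): Point on the hinge axis of the long case's latch, at x = 20, y = 0, z = 77 mm of the case. The latch turns about the case's y axis. Room above: a wall cabinet hangs over the back of the worktop, its front about 0.65 m ahead of the robot base, its underside 0.49 m above the worktop; come in from the robot's side.
- long_case_latch (a joint): Angle of the long case's latch (rad): 0 lying flat, grows to 1.3 as its front end, with the fin, swings up and back about the hinge. Needs about 2 N at the fin; a stiff hinge, stays where it is left.
- short_case: The shorter wooden case, 130 x 190 x 70 mm, fixed, with an identical catch at the same place on its lid; not to be opened. Origin and axes as for the long case.
- short_case_tab (a joint): Slide of the short case's safety tab (m), as for the long case; to be left alone.
- short_case_latch (a joint): Angle of the short case's latch (rad), as for the long case; to be left alone.
- pepper_pot: Pepper pot, 46 mm across and 106 mm tall, standing loose on the long case's lid at its -y end, 115 mm from the latch. Origin at the centre of its underside.
- spice_pot: Spice pot, 40 mm across and 105 mm tall, standing loose on the short case's lid at its -y end, 72 mm from the latch. Origin at the centre of its underside.
Not all that is in view belongs to the job. What is shaped like the pepper_pot but purple is not meant.

How it is judged:
On the way, in this order (a step that is already met when the one before it is completed fails the run):
1. the long case's safety tab is slid out by more than 14 mm while its latch still lies down (value of joint long_case_tab above 0.014 m and value of joint long_case_latch below 0.2 rad), for 0.1 s.
2. the long case's latch is lifted by more than 35 degrees (0.6 rad) (value of joint long_case_latch above 0.6 rad), for 0.1 s.
At the end, for the whole second after the job is handed in: The long case's safety tab is out by more than 14 mm and its latch stands, at rest, more than 35 degrees (0.6 rad) up; the short case's tab is out by less than 10 mm and its latch up by less than 0.15 rad; both pots stand upright within 30 mm of where they were (value of joint long_case_tab above 0.014 m and value of joint long_case_latch above 0.6 rad and velocity of joint long_case_latch between -0.1 and 0.1 rad/s and value of joint short_case_tab below 0.01 m and value of joint short_case_latch below 0.15 rad and angle between each of pepper_pot, spice_pot's own z axis and vertical below 0.2 rad and distance of each of pepper_pot, spice_pot from where it was at the start of the episode below 0.03 m); the robot touches nothing.
It fails at once if the short case's catch is worked (tab out by over 10 mm or latch up by over 0.15 rad) (value of joint short_case_tab above 0.01 m or value of joint short_case_latch above 0.15 rad).
It fails at once if a pot on a lid is knocked over or shifted by more than 30 mm (angle between any of pepper_pot, spice_pot's own z axis and vertical above 0.5 rad or distance of any of pepper_pot, spice_pot from where it was at the start of the episode above 0.03 m).
It also fails if it takes over 42 s, if anything falls off the work surface, if the arm or the gripper's body presses on something with over 40 N, if the wrist force passes 120 N, or if a joint passes its speed limit or range.

### The arm

A 6-joint arm with a two-finger parallel gripper is mounted at the origin on a cart in front of the work surface, level with it; the furniture and walls round the work are solid. World frame = base frame: x ahead of the robot, y to its left, z up, the work surface at z = 0. Lengths are in m, angles in rad, forces in N, time in s.
With the tool pointing down it reaches from about 0.25 to 0.725 m from the base axis. Payload 9.7 kg.
Tool frame: the origin (TCP) lies at the centre of the arm's flange, where the gripper is bolted on; the fingertips stand 173 mm ahead of it and the grasp point (between the pads) lies 155 mm ahead of it; z points along the fingers, y is the line along which they close (so a half turn about z gives the same grasp; the last joint's range is limited). The gripper opens to 85 mm and grips with 20 to 120 N. Pads are 22 mm wide; open, the fingers measure 114 mm over their backs; the gripper's body (76 mm by 85 mm) begins 54 mm behind the grasp point. The pads swing forward as they close: fully open they stand 13 mm farther back than shut.
Start: joints at [-1.191, 0.087, 0.176, 1.66, 0, 1.571], TCP at [0.204, -0.511, 0.405] pointing down, gripper open.
Joint ranges: [-3.13, 3.13], [-0.85, 1.81], [-1.15, 1.24], [-2.2, 2.28], [-1.44, 1.52], [-3.14, 3.14]. Speed limits (rad/s): [2.22, 2.22, 2.57, 3.14, 3.14, 3.14].

### API

Orientations are given as [roll, pitch, yaw] about the fixed x, y, z axes, in that order (R = Rz(yaw) Ry(pitch) Rx(roll)).
In Python, from cell import state, camera, finish_job gives the robot as it stands.
- The arm moves only by the shell command python3 -m pendant 'ROWS'. ROWS is text: rows parted by semicolons, each of 5 numbers parted by spaces: the opening, from 0 (shut) to 1 (fully open), then the shift along the tool's x, y, z in mm, then the turn about the tool's z in rad. A call has 1 to 12 rows; each row shifts and turns the commanded pose from where the row before left it, along the tool's axes as they then stand; what a row does not reach is not made up. A row lasts 1/12 s, in which the tool goes at most 41.7 mm and 7.16 degrees, less where a joint would pass 70% of its speed; a pose out of reach is approached as far as the arm can. A call with a gripper value outside its range is refused whole. The fingers move at their own pace and stop on an object; the grip force is fixed at half the most. Time passes only in rows, so rows that do not move let the fingers close. It gives the time, the measured TCP pose, the force, the opening and the grip force at its end, in the units of the state.
- state(): the state, without advancing time (a new reading comes with each control period).
- camera(name): name is "scene" or "top" or "wrist"; returns a dict with "color" (480x640x3 uint8, red, green, blue), "range_z" (480x640 float32, m along the optical axis (not along the pixel's ray), 0 where there is no reading), "fx", "fy", "cx", "cy" (pixels), "rvec" (rotation vector, rad) and "tvec" (3), from world to camera coordinates, as OpenCV has them. Camera axes: x right, y down, z forward; pixel columns grow to the right and rows downward; lengths in m; the calibration is good to about 2 mm. A picture is of the moment at which its call begins.
- finish_job(): hands the job in; it is judged then, once.
The state is a dict: "clock": time; "q": joint angles; "dq": joint speeds; "effort": joint torques, N m; "ee_pos": TCP position; "orientation": TCP orientation; "wrist_force": force on the tool from outside, world axes, zero at the start; "wrist_torque": the same for the moment, N m; "width": finger opening in m; "grasp_force": force on a finger pad.
Only numpy, scipy, OpenCV 4.12 (cv2) and the standard library are available. Lean on these libraries where they do the work, as an engineer would, in place of code of your own. Each camera call takes 0.05 s, during which the arm holds its last target. There are 200 camera calls.

## Working session

There is one attempt and no reset: what is moved stays moved. The work goes in short steps, Python scripts to look and compute and a shell command to move; the robot and the scene stay as the last step left them, time stands still between calls to the robot, and variables do not carry over. Pictures are saved under pics/ and viewed, at most 10 in all, crops included, and the job is handed in when it is done.

```bash
mkdir -p pics; ls; cat > h.py <<'E'
import numpy as np, cv2
from cell import state, camera
def world(c,u,v):
    R=cv2.Rodrigues(np.array(c['rvec'],float))[0]; t=np.array(c['tvec'],float).ravel()
    z=c['range_z'][v,u]
    p=np.stack([(u-c['cx'])/c['fx']*z,(v-c['cy'])/c['fy']*z,z],-1)
    return (p-t)@R
def cloud(c):
    v,u=np.mgrid[0:480,0:640]; return world(c,u,v)
def save(n,img): cv2.imwrite('pics/'+n+'.png',img[...,::-1])
E
python3 - <<'E'
from h import *
import pickle
s=state();print(s['ee_pos'],s['orientation'],s['clock'],s['width'])
d={n:camera(n) for n in('scene','top')}
pickle.dump(d,open('c.pkl','wb'))
for n in d: save(n,d[n]['color'])
E
```

```text
pics
[ 0.20388563 -0.51080991  0.40399136] [-3.14026935e+00 -7.94921075e-06  3.79730701e-01] 0.0 0.08519820747355045
```

View pics/scene.png

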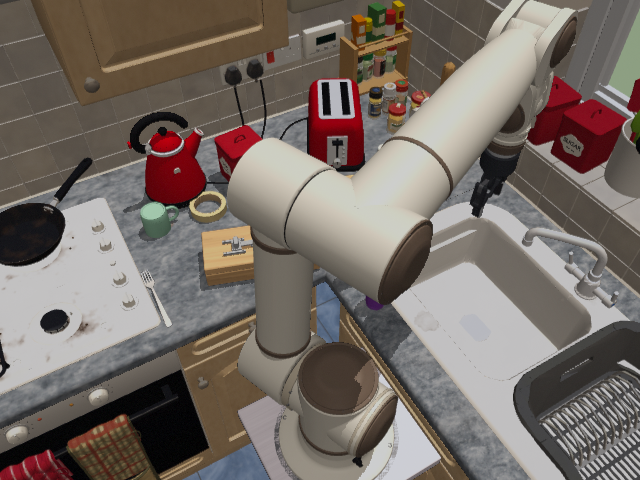

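View pics/top.png

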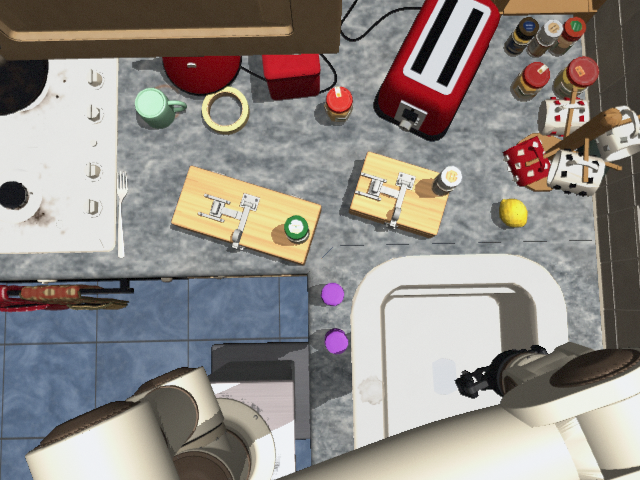

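The top view shows two wooden cases. The left one, at about (247,214), is longer and carries a green-topped pot at (297,229). The right one, at about (400,194), is shorter and has a pot at (451,180). The purple pots at (332,294) and (336,341) are distractors. 
Candidates for the catch are the left one (tab about (212,207), fin about (238,238)) and the right one (tab about (372,186), fin about (397,217)). I choose the left one because its case is longer, and will check that in metres and in a crop.

```bash
python3 - <<'E'
from h import *
import pickle
c=pickle.load(open('c.pkl','rb'))['top']; P=cloud(c)
hsv=cv2.cvtColor(c['color'],cv2.COLOR_RGB2HSV)
ok=c['range_z']>0
for nm,(u0,v0,u1,v1) in dict(long=(165,155,330,270),short=(342,145,460,242)).items():
    m=np.zeros((480,640),bool); m[v0:v1,u0:u1]=1
    z=P[...,2]
    lid=m&ok&(abs(z-.07)<.006)
    print(nm,'lid z',np.median(z[lid]))
    r=cv2.minAreaRect(P[lid][:,:2].astype(np.float32)); print(r, lid.sum())
    # yaw of case y axis = long axis
    b=cv2.boxPoints(r); e=[b[1]-b[0],b[2]-b[1]]; e=max(e,key=np.linalg.norm); e=e/np.linalg.norm(e)
    if e[1]<0:e=-e
    yv=e; xv=np.array([e[1],-e[0]]); print('x axis',xv,'yaw',np.arctan2(xv[1],xv[0]))
    o=np.array(r[0]); L=(P[...,:2]-o)@np.stack([xv,yv],1)
    for a,lo,hi,box in (('fin',.095,.12,(-.075,-.03,-.025,.025)),('tab',.093,.11,(-.04,.025,.03,.1)),('pot',.15,.19,(-.065,.065,-.15,-.03))):
        s=m&ok&(z>lo)&(z<hi)&(L[...,0]>box[0])&(L[...,0]<box[1])&(L[...,1]>box[2])&(L[...,1]<box[3])
        if s.any(): print(a,s.sum(),'local mid',(L[s].min(0)+L[s].max(0))/2,'ext',np.ptp(L[s],axis=0),'z',np.percentile(z[s],[50,95]),'W',P[s].mean(0))
crop=cv2.resize(c['color'][155:275,165:325],None,fx=5,fy=5,interpolation=cv2.INTER_CUBIC); save('crop',crop)
m=ok&(P[...,2]>.4); print('cab', P[m&(np.mgrid[0:480,0:640][0]<60)][:,0].min())
E
```

```text
long lid z 0.07008733055177349
((0.4996747076511383, -0.06801329553127289), (0.2904595732688904, 0.14056572318077087), 71.4898452758789) 7138
x axis [ 0.94826734 -0.31747288] yaw -0.32306328
fin 83 local mid [-0.04544649 -0.00065988] ext [0.02494989 0.01212422] z [0.10490604 0.11132952] W [ 0.45590681 -0.05476464  0.1047426 ]
tab 80 local mid [-0.00385351  0.05835957] ext [0.02487065 0.01333905] z [0.09975783 0.1030429 ] W [ 0.51429904 -0.01179395  0.09957285]
pot 477 local mid [-0.00230896 -0.11696516] ext [0.04448348 0.04506665] z [0.17555362 0.1790576 ] W [ 0.45970082 -0.1784447   0.17499691]
short lid z 0.07009269064563318
((0.5370849370956421, -0.3940466344356537), (0.1902599036693573, 0.1407911628484726), 71.15522003173828) 4393
x axis [ 0.9463971  -0.32300532] yaw -0.32890332
fin 79 local mid [-0.04570608  0.00028079] ext [0.02427904 0.01211283] z [0.10508052 0.11022322] W [ 0.4930787  -0.37843775  0.10468214]
tab 81 local mid [-0.0037344   0.05631058] ext [0.02514694 0.01296207] z [0.09861201 0.1028    ] W [ 0.5514948  -0.33963016  0.09882127]
pot 392 local mid [ 0.03941845 -0.07111535] ext [0.04031345 0.0375659 ] z [0.17475876 0.17812793] W [ 0.54967081 -0.47267644  0.17320108]
cab 0.6327364969221594
```

View pics/crop.png

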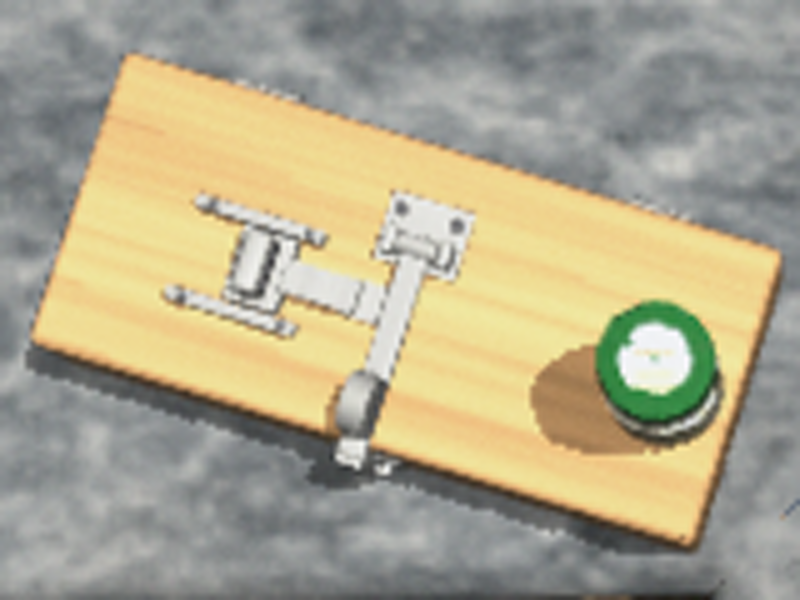

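The crop shows the left case's catch with its tab ridge at crop (258,262), fin at (358,403) and the green pot at (657,358). The case measures 290 mm long, its fin top is at 108 mm and its tab top at 100 mm, so it is the long case and all of these match the description. The tab is about 2 mm out. First I turn the tool and move above the tab.

```bash
python3 -m pendant '0.5 0 0 0 0.117;0.5 0 0 0 0.117;0.5 0 0 0 0.117;0.5 0 0 0 0.117;0.5 0 0 0 0.117;0.5 0 0 0 0.118;0.5 9 -38 0 0;0.5 9 -38 0 0;0.5 9 -38 0 0;0.5 9 -38 0 0;0.5 9 -38 0 0;0.5 9 -38 0 0'; python3 -m pendant '0.5 9 -38 0 0;0.5 9 -38 0 0;0.5 9 -38 0 0;0.5 9 -38 0 0;0.5 9 -38 0 0;0.5 9 -38 0 0;0.5 9 -38 0 0;0.5 0 0 0 0;0.5 0 0 0 0;0.5 0 0 0 0'
cat > off.py <<'E'
from h import *
import sys
from scipy.spatial.transform import Rotation as Ro
s=state();R=Ro.from_euler('xyz',s['orientation']).as_matrix()
t=np.array(eval(sys.argv[1]))
print('clock',s['clock'],'pos',s['ee_pos'],'rpy',s['orientation'],'w',s['width'],'F',s['wrist_force'])
print('tool shift mm',(R.T@(t-s['ee_pos'])*1000).round(1),'yaw err',-.323-s['orientation'][2])
E
python3 off.py '[.5146,-.0115,.257]'
```

```text
clock: 1.1
ee_pos: [0.3279, -0.3101, 0.4044]
orientation: [-3.141, 0.0, -0.324]
wrist_force: [-0.0, 0.1, -0.8]
width: 0.0425
grasp_force: 0.0
clock: 1.93
ee_pos: [0.4578, -0.1236, 0.4049]
orientation: [-3.111, 0.001, -0.27]
wrist_force: [-0.3, 0.4, 0.4]
width: 0.0425
grasp_force: 0.0
clock 1.9333 pos [ 0.45777875 -0.12358929  0.4049291 ] rpy [-3.11146112e+00  1.18479947e-03 -2.69807771e-01] w 0.04248447088144284 F [-0.30390751  0.44390387  0.44200424]
tool shift mm [  25.1 -118.7  151.5] yaw err -0.05319222944501584
```

```bash
python3 -m pendant '0.5 0 0 0 0.053;0.5 0 0 0 0;0.5 0 0 0 0'; cat > off.py <<'E'
from h import *
import sys
from scipy.spatial.transform import Rotation as Ro
s=state();R=Ro.from_euler('xyz',s['orientation']).as_matrix()
t=np.array(eval(sys.argv[1])) # wanted world position of fingertip (173 mm)
print('clock',s['clock'],'pos',s['ee_pos'],'rpy',s['orientation'],'w',s['width'],'F',s['wrist_force'])
print('tool shift mm',(R.T@(t-s['ee_pos']-R[:,2]*.173)*1000).round(1),'tip',s['ee_pos']+R[:,2]*.173)
E
python3 off.py '[.5146,-.0115,.084]'
```

```text
clock: 2.18
ee_pos: [0.4529, -0.1389, 0.4052]
orientation: [-3.101, 0.002, -0.306]
wrist_force: [0.0, -0.2, -0.3]
width: 0.0429
grasp_force: 0.0
clock 2.1833 pos [ 0.45290759 -0.13893528  0.40522901] rpy [-3.10113766e+00  1.97759544e-03 -3.06159660e-01] w 0.04286324934847495 F [ 0.02690155 -0.22554861 -0.31656721]
tool shift mm [  21.  -127.   153.6] tip [ 0.45469048 -0.13216081  0.2323709 ]
```

```bash
python3 -c "
from cell import state;s=state();print(s['q'],s['dq'])"; python3 -m pendant '0.5 0 0 0 0.02;0.5 0 0 0 0;0.5 0 0 0 0'; python3 -c "
from cell import state;s=state();print(s['q'],s['dq'])"
```

```text
[-3.07176926e-01 -9.34281165e-02 -3.06496197e-03  1.66317825e+00
  4.04529595e-02  3.14057456e+00] [ 1.49933942e-02  6.78158492e-04  8.14269261e-05 -1.94173853e-03
  2.54883737e-03  3.25343681e-04]
clock: 2.43
ee_pos: [0.4516, -0.1438, 0.4052]
orientation: [-3.097, 0.003, -0.318]
wrist_force: [0.1, -0.1, 0.6]
width: 0.0428
grasp_force: 0.0
[-3.18727587e-01 -9.25472913e-02 -2.39079274e-03  1.66379510e+00
  4.45521806e-02  3.14060248e+00] [ 0.00872217  0.00218294 -0.00032676 -0.00097079 -0.0017465   0.00050281]
```

Joint 6 is at its limit. Because of the pinch symmetry, a half turn back gives the same grasp, so I turn the other way.

```bash
python3 -m pendant '0.5 0 0 0 -0.12;0.5 0 0 0 -0.12;0.5 0 0 0 -0.12;0.5 0 0 0 -0.12;0.5 0 0 0 -0.12;0.5 0 0 0 -0.12;0.5 0 0 0 -0.12;0.5 0 0 0 -0.12;0.5 0 0 0 -0.12;0.5 0 0 0 -0.12;0.5 0 0 0 -0.12;0.5 0 0 0 -0.12' >/dev/null;  python3 -m pendant '0.5 0 0 0 -0.12;0.5 0 0 0 -0.12;0.5 0 0 0 -0.12;0.5 0 0 0 -0.12;0.5 0 0 0 -0.12;0.5 0 0 0 -0.12;0.5 0 0 0 -0.12;0.5 0 0 0 -0.12;0.5 0 0 0 -0.12;0.5 0 0 0 -0.12;0.5 0 0 0 -0.12;0.5 0 0 0 -0.12' >/dev/null;  python3 -m pendant '0.5 0 0 0 -0.12;0.5 0 0 0 -0.12;0.5 0 0 0 0;0.5 0 0 0 0'; python3 off.py '[.5146,-.0115,.084]'; python3 -c "
from cell import state;s=state();print(s['q'])"
```

```text
clock: 4.77
ee_pos: [0.4518, -0.1434, 0.4051]
orientation: [3.097, -0.004, 2.799]
wrist_force: [0.1, 0.5, 0.3]
width: 0.0428
grasp_force: 0.0
clock 4.7667 pos [ 0.45178346 -0.1434277   0.40510606] rpy [ 3.09711541 -0.00403604  2.79937353] w 0.04280189852480478 F [0.13575883 0.51099326 0.26628454]
tool shift mm [-16.2 130.9 154.2] tip [ 0.45370765 -0.13594763  0.23227855]
[-0.31789477 -0.09230572 -0.00230632  1.66374809  0.04456224  0.02434832]
```

```bash
python3 -m pendant '0.5 0 0 0 -0.019;0.5 -3 26 0 0;0.5 -3 26 0 0;0.5 -3 26 0 0;0.5 -3 26 0 0;0.5 -3 26 20 0;0.5 0 0 30 0;0.5 0 0 30 0;0.5 0 0 0 0;0.5 0 0 0 0'; python3 off.py '[.5146,-.0115,.084]'
```

```text
clock: 5.6
ee_pos: [0.5073, -0.0214, 0.3303]
orientation: [3.098, -0.006, 2.821]
wrist_force: [-0.1, 0.4, -0.3]
width: 0.0424
grasp_force: 0.0
clock 5.6 pos [ 0.5073126  -0.02138363  0.33026564] rpy [ 3.09774019 -0.00577487  2.82085168] w 0.042392428351813664 F [-0.09385124  0.38377507 -0.29555415]
tool shift mm [-5.2  0.9 73.5] tip [ 0.50875644 -0.01387169  0.15743484]
```

```bash
python3 -m pendant '0.5 -5 1 15 0;0.5 0 0 15 0;0.5 0 0 0 0;0.5 0 0 0 0'; python3 off.py '[.5146,-.0115,.084]'; python3 -c "
from h import *
save('w1',camera('wrist')['color'])"
```

```text
clock: 5.93
ee_pos: [0.5133, -0.0212, 0.3027]
orientation: [3.097, -0.002, 2.821]
wrist_force: [0.4, -0.2, 0.5]
width: 0.0423
grasp_force: 0.0
clock 5.9333 pos [ 0.51326141 -0.02118011  0.30274449] rpy [ 3.09670118e+00 -1.93138455e-03  2.82077108e+00] w 0.04234668058231318 F [ 0.40846674 -0.15048171  0.51309268]
tool shift mm [ 1.4 -0.2 46. ] tip [ 0.51539288 -0.01370736  0.1299191 ]
```

View pics/w1.png

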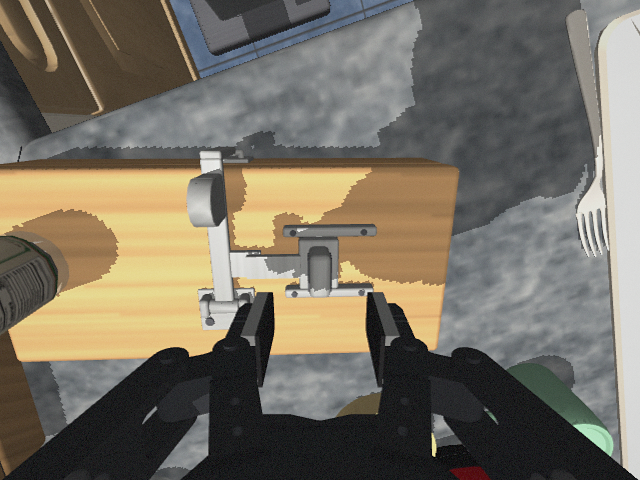

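The wrist view shows the tab ridge at (319,268), centred between the pads at (265,330) and (375,330). I descend and pinch it.

```bash
python3 -m pendant '0.5 1 0 15 0;0.5 0 0 15 0;0.5 0 0 15 0;0.5 0 0 0 0;0 0 0 0 0;0 0 0 0 0;0 0 0 0 0;0 0 0 0 0;0 0 0 0 0'; python3 off.py '[.5146,-.0115,.084]'
```

```text
clock: 6.73
ee_pos: [0.5129, -0.0188, 0.2577]
orientation: [3.097, -0.001, 2.821]
wrist_force: [-3.1, -0.0, 5.9]
width: 0.0105
grasp_force: 59.6
clock 6.7333 pos [ 0.51286934 -0.01879242  0.2577011 ] rpy [ 3.09715774e+00 -1.23143485e-03  2.82149011e+00] w 0.01053432224127422 F [-3.0667553  -0.01927311  5.87377957]
tool shift mm [ 0.4 -0.3  0.9] tip [ 0.51508543 -0.0114311   0.084872  ]
```

```bash
python3 -m pendant '0 0 4 0.2 0;0 0 4 0.2 0;0 0 4 0.2 0;0 0 4 0.2 0;0 0 4 0.2 0;0 0 3 0 0;0 0 0 0 0;0 0 0 0 0'; python3 off.py '[.5146,-.0115,.084]'
```

```text
clock: 7.4
ee_pos: [0.52, 0.0029, 0.2577]
orientation: [3.098, -0.001, 2.821]
wrist_force: [-3.8, -4.2, 6.7]
width: 0.0104
grasp_force: 59.8
clock 7.4 pos [0.5200466  0.00286089 0.25771914] rpy [ 3.09832228e+00 -1.11341978e-03  2.82129446e+00] w 0.010351361800982561 F [-3.75189538 -4.16307316  6.67449388]
tool shift mm [  0.5 -22.8  -0.1] tip [0.5222201  0.01002432 0.08488118]
```

```bash
python3 -m pendant '0.5 0 0 0 0;0.5 0 0 0 0;0.5 0 0 0 0;0.5 0 0 -20 0;0.5 0 0 -25 0;0.5 0 0 -25 0;0.5 0 0 0 0;0.5 0 0 0 0'; python3 off.py '[.4564,-.0542,.094]'; python3 - <<'E'
from h import *
c=camera('wrist'); save('w2',c['color']); P=cloud(c); z=P[...,2]
o=np.array([.5044,-.0696]); A=np.array([[.9483,.3175],[-.3175,.9483]])
L=(P[...,:2]-o)@A
for a,lo,hi,b in (('fin',.09,.112,(-.08,-.02,-.02,.02)),('tab',.09,.104,(-.03,.015,.03,.11))):
    s=(z>lo)&(z<hi)&(L[...,0]>b[0])&(L[...,0]<b[1])&(L[...,1]>b[2])&(L[...,1]<b[3])
    print(a,s.sum(),(L[s].min(0)+L[s].max(0))/2,np.ptp(L[s],axis=0),z[s].max())
E
```

```text
clock: 8.07
ee_pos: [0.5195, 0.0002, 0.3273]
orientation: [3.096, -0.001, 2.822]
wrist_force: [1.2, -1.0, 0.1]
width: 0.0429
grasp_force: 0.0
clock 8.0667 pos [5.19453538e-01 2.11420647e-04 3.27294762e-01] rpy [ 3.09623828e+00 -7.40404000e-04  2.82174328e+00] w 0.04289645324963855 F [ 1.23136473 -0.98660955  0.08497807]
tool shift mm [ 42.6 -82.   56.8] tip [0.52179829 0.00769746 0.15447271]
fin 1317 [-0.05009753 -0.00115788] [0.02576196 0.01230007] 0.10923334006606052
tab 866 [-0.00901125  0.08071022] [0.02543105 0.01350821] 0.10185410378983686
```

View pics/w2.png

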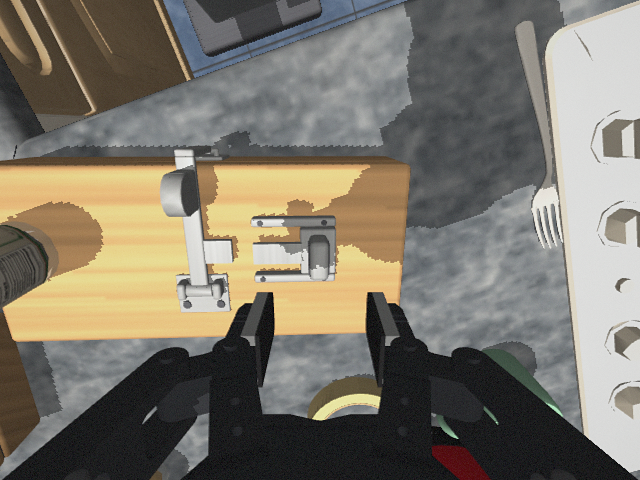

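The tab ridge is at (318,256) and the tongue at (275,252) is clear of the lug at (218,250). The tab measures about 24.7 mm out. Next is the fin at (178,192).

```bash
python3 -m pendant '0.5 10 -20 0 0;0.5 11 -21 0 0;0.5 11 -21 0 0;0.5 11 -20 0 0;0.5 0 0 15 0;0.5 0 0 10 0;0.5 0 0 0 0;0.5 0 0 0 0'; python3 off.py '[.4564,-.0542,.094]'
```

```text
clock: 8.78
ee_pos: [0.4528, -0.0626, 0.2963]
orientation: [3.097, -0.005, 2.822]
wrist_force: [-0.3, 0.8, -0.2]
width: 0.0427
grasp_force: 0.0
clock 8.7833 pos [ 0.45276347 -0.06259316  0.29631659] rpy [ 3.09728239 -0.00539866  2.82227272] w 0.0427234441591135 F [-0.30842855  0.84519829 -0.15979511]
tool shift mm [-1.9  0.1 29.5] tip [ 0.45428322 -0.05502447  0.12348891]
```

```bash
python3 -m pendant '0.5 -1 0 10 0;0.5 0 0 10 0;0.5 0 0 9 0;0.5 0 0 0 0;0 0 0 0 0;0 0 0 0 0;0 0 0 0 0;0 0 0 0 0;0 0 0 0 0'; python3 off.py '[.4564,-.0542,.094]'
```

```text
clock: 9.53
ee_pos: [0.4542, -0.062, 0.269]
orientation: [3.097, -0.002, 2.822]
wrist_force: [-1.7, 0.2, 2.9]
width: 0.0098
grasp_force: 60.0
clock 9.5333 pos [ 0.45416375 -0.0620151   0.26904808] rpy [ 3.09699821e+00 -2.34264234e-03  2.82180718e+00] w 0.009829144876072542 F [-1.68342255  0.21496526  2.86279888]
tool shift mm [-0.1  0.3  2.2] tip [ 0.45620386 -0.05456654  0.09622055]
```

Pinched. Now I lift along the arc about the hinge.

```bash
python3 -m pendant '0 -2.5 0.3 -6 0;0 -2.9 0.3 -5.8 0;0 -3.5 0.2 -5.4 0;0 -3.9 0.2 -5.2 0;0 -4.4 0.2 -4.8 0;0 -4.7 0.2 -4.5 0;0 0 0 0 0;0 0 0 0 0'; python3 off.py '[.4564,-.0542,.094]'; python3 -m pendant '0 -5.1 0.2 -3.9 0;0 -5.4 0.2 -3.5 0;0 -5.8 0.1 -3 0;0 -6 0.1 -2.6 0;0 -6.1 0.1 -2 0;0 -6.3 0.1 -1.4 0;0 0 0 0 0;0 0 0 0 0'; python3 off.py '[.4564,-.0542,.094]'
```

```text
clock: 10.2
ee_pos: [0.4754, -0.0691, 0.3005]
orientation: [3.097, -0.002, 2.822]
wrist_force: [1.8, -2.8, -6.9]
width: 0.0099
grasp_force: 58.9
clock 10.2 pos [ 0.4753934  -0.06909167  0.30050141] rpy [ 3.09707451e+00 -2.46797302e-03  2.82155828e+00] w 0.009925525887086077 F [ 1.77874096 -2.78829158 -6.91605962]
tool shift mm [22.2 -1.  33.7] tip [ 0.47741065 -0.06164931  0.12767334]
clock: 10.87
ee_pos: [0.5087, -0.0801, 0.3165]
orientation: [3.097, -0.002, 2.821]
wrist_force: [2.5, -4.1, -11.8]
width: 0.0082
grasp_force: 58.6
clock 10.8667 pos [ 0.50868828 -0.08009926  0.3164987 ] rpy [ 3.09727446e+00 -1.90345311e-03  2.82144738e+00] w 0.008235776040932834 F [  2.49524661  -4.13820941 -11.77460444]
tool shift mm [57.4 -1.7 49.7] tip [ 0.51078809 -0.07272063  0.14366888]
```

```bash
python3 -m pendant '0.5 0 0 0 0;0.5 0 0 0 0;0.5 0 0 0 0;0.5 0 0 0 0;0.5 0 0.5 -10 0;0.5 0 1 -20 0;0.5 0 1 -20 0;0.5 20 1 -15 0;0.5 20 0 0 0;0.5 20 0 0 0;0.5 20 0 0 0;0.5 0 0 0 0'; python3 - <<'E'
from h import *
c=camera('wrist'); save('w3',c['color']); P=cloud(c); z=P[...,2]
o=np.array([.5044,-.0696]); A=np.array([[.9483,.3175],[-.3175,.9483]])
L=(P[...,:2]-o)@A
s=(z>.085)&(z<.17)&(abs(L[...,1])<.015)&(L[...,0]>-.08)&(L[...,0]<.06)
for lo in np.arange(.085,.17,.01):
    t=s&(z>=lo)&(z<lo+.01)
    if t.any(): print(round(lo,3),t.sum(),L[t].min(0),L[t].max(0))
c=camera('top');P=cloud(c);z=P[...,2];v,u=np.mgrid[0:480,0:640]
for n,(a,b) in dict(pepper=((.4597,-.1784),1),spice=((.5497,-.4727),1)).items():
    t=(z>.15)&(z<.19)&(np.hypot(P[...,0]-a[0],P[...,1]-a[1])<.06); print(n,t.sum(),P[t].mean(0) if t.any() else'')
E
```

```text
clock: 11.87
ee_pos: [0.4301, -0.0533, 0.3837]
orientation: [3.096, -0.002, 2.822]
wrist_force: [-0.3, -0.2, -0.0]
width: 0.0428
grasp_force: 0.0
0.085 8 [0.00725935 0.00808071] [0.00856493 0.01420159]
0.095 55 [-0.0052556   0.00741245] [0.00437296 0.01498707]
0.105 13 [-0.00427101  0.00823884] [-0.00205968  0.01488162]
0.115 51 [-0.07279869 -0.0070003 ] [-0.06893567  0.00444033]
0.125 361 [-0.07250391 -0.0074195 ] [-0.02558385  0.00435553]
0.135 529 [-0.06218454 -0.0074296 ] [-0.02602012  0.00451475]
0.145 844 [-0.04886446 -0.00738773] [-0.00113492  0.00435577]
0.155 102 [-0.01684895 -0.00698285] [-0.00660841  0.00394974]
pepper 477 [ 0.45966433 -0.17845398  0.17510486]
spice 405 [ 0.5497187  -0.4735528   0.17317998]
```

View pics/w3.png

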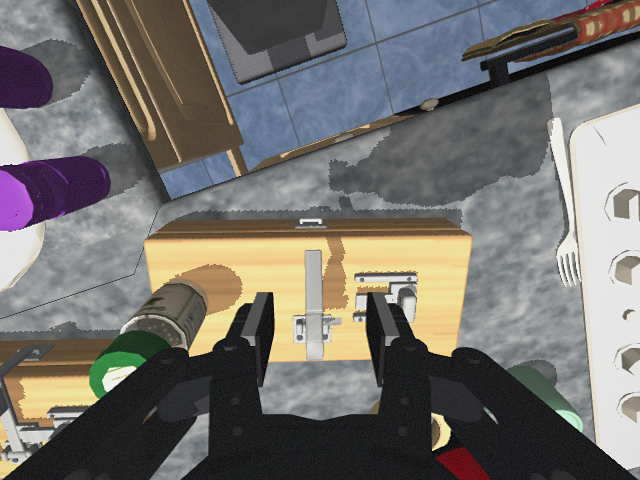

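The wrist view shows the latch standing up at (313,300), the tab out at (405,295) and both pots in place. I check the angle more precisely from the hook and fin profile.

```bash
python3 - <<'E'
from h import *
o=np.array([.5044,-.0696]); A=np.array([[.9483,.3175],[-.3175,.9483]])
for n in ('wrist','top','scene'):
    c=camera(n); P=cloud(c); z=P[...,2]; L=(P[...,:2]-o)@A
    s=(z>.085)&(z<.19)&(abs(L[...,1]+.0015)<.005)&(L[...,0]>-.09)&(L[...,0]<.06)
    X=L[s][:,0]; Z=z[s]
    print(n)
    for a in np.arange(-.09,.06,.006):
        t=(X>=a)&(X<a+.006)
        if t.sum(): print(round(1000*(a+.003)-20),(1000*np.median(Z[t])-77).round(),(1000*Z[t].max()-77).round(),t.sum(),end=' | ')
    print()
E
```

```text
wrist
-95 47.0 48.0 22 | -89 50.0 54.0 149 | -83 55.0 58.0 157 | -77 60.0 63.0 165 | -71 65.0 68.0 165 | -65 70.0 73.0 168 | -59 73.0 75.0 100 | -53 67.0 71.0 62 | -47 69.0 74.0 161 | -41 74.0 77.0 168 | -35 77.0 79.0 141 | -29 78.0 79.0 105 | -23 77.0 78.0 54 | -17 73.0 73.0 1 | 
top
-65 72.0 74.0 5 | -59 73.0 75.0 9 | -53 67.0 71.0 16 | -47 67.0 73.0 22 | -41 73.0 78.0 21 | -35 76.0 80.0 24 | -29 76.0 82.0 25 | -23 74.0 81.0 25 | -17 24.0 74.0 14 | -11 17.0 19.0 12 | -5 12.0 17.0 7 | 1 8.0 8.0 1 | 
scene
-95 46.0 47.0 4 | -89 49.0 56.0 10 | -83 54.0 58.0 11 | -77 58.0 65.0 10 | -71 64.0 68.0 12 | -65 68.0 74.0 9 | -59 72.0 73.0 3 | -53 68.0 72.0 2 | -47 67.0 73.0 15 | -41 73.0 77.0 9 | -35 74.0 80.0 10 | -29 74.0 78.0 7 | -23 75.0 75.0 1 | -17 23.0 23.0 1 |
```

The latch stands at about 50°: the hook face gives 51° and the lever corner 49°. The pots have not moved and the gripper is clear, so I hand in.

```bash
python3 -c "
from cell import finish_job;print(finish_job())"
```

```text
the job is handed in; nothing more can be done
None
```

I slid the long case's tab about 25 mm out, lifted its latch to about 50° and released it; both pots are where they were, I never worked the short case's catch, and the job is handed in (no verdict was returned).

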